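# Clear the feed bed and load the core scanner

## Robot

A 6-joint arm with a two-finger parallel gripper is mounted at the origin on the work surface. World frame = base frame: x ahead of the robot, y to its left, z up, the work surface at z = 0. Lengths are in m, angles in rad, forces in N, time in s.
With the tool pointing down it reaches from about 0.3 to 0.85 m from the base axis. Payload 5.4 kg.
Tool frame: the origin (TCP) lies between the finger pads; the fingertips stand 25 mm ahead of it and the grasp point (between the pads) lies 6 mm ahead of it; z points along the fingers, y is the line along which they close (so a half turn about z gives the same grasp; the last joint's range is limited). The gripper opens to 85 mm and grips with 20 to 120 N. Pads are 22 mm wide; open, the fingers measure 114 mm over their backs; the gripper's body (76 mm by 85 mm) begins 54 mm behind the grasp point. The pads swing forward as they close: fully open they stand 13 mm farther back than shut.
Start: joints at [-1.432, 0.158, 1.597, -0, 1.386, -0.21], TCP at [0.196, -0.54, 0.256] pointing down, gripper open.
Joint ranges: [-2.91, 2.91], [-0.94, 2.29], [0.18, 2.7], [-1.29, 4.43], [0.17, 2.64], [-3, 3]. Speed limits (rad/s): [2.57, 2.57, 3.14, 3.14, 3.14, 3.14].

## Interface

Orientations are given as a 3x3 rotation matrix whose columns are the frame's x, y, z axes.
In Python, from bench import ctrl gives the robot as it stands. Calls block until the motion is done:
- ctrl.move_pose(position, orientation): joint-space move of the TCP to a pose.
- ctrl.movel(position, max_speed=0.15, ori=None): straight line of the TCP; ori=None keeps the orientation; max_speed is the mean speed in m/s.
- ctrl.move_joints(angles): joint-space move.
- ctrl.set_gripper(opening, grip_force=None): opening from 0.0 (shut) to 1.0 (fully open); grip_force is the grip in N (None keeps the last); returns when the fingers have stopped.
- ctrl.sleep(seconds).
- ctrl.ik(position, orientation): joint angles nearest the present ones, or None.
- ctrl.get_state(): the state.
- ctrl.snapshot(name): name is "side" or "top" or "wrist"; returns (picture, depth): 384x512x3 uint8, red, green, blue; 384x512 float32, m along the optical axis (not along the pixel's ray), 0 where there is no reading.
- ctrl.get_calibration(name): a dict with "mtx" (3x3 intrinsics, pixels), "extrinsics" (4x4, takes a point from world to camera coordinates); the wrist camera has in their place "hand_eye" (4x4, takes a point from camera to tool coordinates, whose origin is the TCP and whose axes are the flange's). Camera axes: x right, y up, looking along -z (the intrinsics and any distortion apply to the point x, -y, -z); pixel columns grow to the right and rows downward; lengths in m; the calibration is good to about 2 mm. A picture is of the moment at which its call begins: read the wrist's pose just before it. get_calibration takes no time and is no camera call.
A pose or a line that the arm cannot do raises ctrl.MotionError and nothing moves.
- ctrl.hand_in(): hands the job in; it is judged then, once.
The state is a dict: "t": time; "qpos": joint angles; "qd": joint speeds; "tau": joint torques, N m; "ee_pos": TCP position; "tcp_rot": TCP orientation; "ft_force": force on the tool from outside, world axes, zero at the start; "ft_torque": the same for the moment, N m; "width": opening from 0.0 (shut) to 1.0 (fully open); "grasp_force": force on a finger pad.
Only numpy, scipy, OpenCV 4.12 (cv2) and the standard library are available. Lean on these libraries where they do the work, as an engineer would, in place of code of your own. Each camera call takes 0.05 s, during which the arm holds its last target. There are 200 camera calls.

## Task

A pale offcut is in the way on the core scanner's feed bed: lay it gently, lengthwise and let go, in the tray row that is empty (the one with the yellow card). Then push the long dark core along the bed into the scanner until its spring gauge, hidden inside, bottoms out and the core stops firmly, without ramming it, and leave the core there. Disturb nothing else.

Things in the scene. Friction and masses are not known exactly. Their poses are not given: they have to be found in the camera images.
- scanner: Core scanner, fixed. Origin on the table under the middle of its feed bed, which runs along its y from -380 to +380 mm, 84 mm wide, top 20 mm above the table. Dark guide strips (10 mm wide, 12 mm above the bed, inner faces at x = +-25 mm, y = -360 to +140 mm) keep cores in line. White tunnel hood y = +140 to +360 mm, 130 mm wide, 137 mm high with its buttons.
- mouth (a point): Middle of the tunnel's opening (62 mm wide, 61 mm high), 22 mm above the bed = height of a core's centre line. Axes as the scanner's; +y leads into the tunnel.
- plunger (a joint): Travel of the spring gauge hidden in the tunnel, in m: 0 untouched, 0.010 fully pressed against its hard stop (spring under 1 N, so it hardly resists until then). The gauge is out of sight and its place differs every time: the hard stop lets the front end of a core come 55 to 105 mm into the tunnel.
- sample: The core to be scanned: dark grey round rock core, diameter 44 mm, 170 mm long, 0.6 to 0.9 kg, with a red line along it. Origin at its centre, its y axis along its length, +y end towards the tunnel. It lies on the bed between the guides.
- offcut: The obstacle: short pale pinkish round piece of rock core, diameter 44 mm, 60 mm long, 0.2 to 0.33 kg, lying on the bed between the long core and the tunnel. Origin at its centre, its y axis along its length.
- tray: Wooden core tray, fixed, its place varies: 256 x 182 mm, with three rows along its x axis at y = -58, 0 and +58 mm. Origin under its centre. Each row is 50 mm wide and 240 mm long inside, floor 6 mm above the table, partitions 8 mm thick with tops at 34 mm.
- card: Yellow card, fixed, 236 x 46 mm, 3 mm thick, on the floor of the empty row of the tray (which row differs). Origin at the middle of its underside, 6 mm above the table; x along the row.
- core_a: Grey round core, diameter 44 mm, 220 mm long, in a tray row; origin at its centre, x along its length. Leave alone.
- core_b: The like core in another tray row. Leave alone.
- loupe: Black hand lens, 32 mm across, 26 mm high, with a steel cover leaf beside it at +x; origin under the lens. Leave alone.
- depth_block: Wooden depth marker block, 50 x 90 x 35 mm, origin under its centre. Leave alone.
- spray: White bottle, diameter 64 mm, 170 mm high, red cap, origin under its centre. Leave alone.
- hammer: Hammer with a blue handle, 280 mm long, lying along its x axis. Leave alone.
- mug: Blue mug, diameter 80 mm, 95 mm high, handle at +y, origin under its centre. Leave alone.
- scriber: Orange scriber pen, 140 mm long, diameter 14 mm, lying along its x axis. Leave alone.
There are look-alikes about, which are no part of the job. There is more than one size of the offcut; the job needs the larger. Leave any green look-alike of the sample alone.

How it is judged:
On the way, in this order (a step that is already met when the one before it is completed fails the run):
1. the offcut lies released in the tray row with the yellow card (x of offcut in the frame of card between -0.1 and 0.1 m and y of offcut in the frame of card between -0.012 and 0.012 m and z of offcut in the frame of card below 0.032 m and angle between the y axis of offcut and the x axis of card, either way round below 0.25 rad and contact force between the fingers and offcut below 0.2 N and linear speed of offcut below 0.02 m/s), for 0.2 s.
2. the long core is home in the scanner, the gauge pressed (value of joint plunger above 0.007 m and y of sample in the frame of mouth above -0.045 m and z of sample in the frame of mouth below 0.006 m and x of sample in the frame of mouth between -0.008 and 0.008 m), for 0.2 s.
At the end, for the whole second after the job is handed in: The offcut lies at rest on the yellow card in its row, lengthwise (within 0.25 rad, 12 mm of the row's middle line, 100 mm of its middle), and the long core lies at rest on the bed, its front end over 40 mm inside the tunnel, holding the gauge pressed by more than 7 of its 10 mm; both released (all of step 1 and all of step 2 and linear speed of sample below 0.01 m/s and contact force between the fingers and sample below 0.2 N); the robot touches nothing.
It fails at once if the core is pressed against the scanner with more than 60 N (ramming; the core's weight on the bed counts) (contact force between sample and scanner above 60 N).
It fails at once if the offcut is dropped or knocked: it moves faster than 0.5 m/s while not held (contact force between the fingers and offcut below 0.1 N and linear speed of offcut above 0.5 m/s).
It fails at once if another thing is shifted by more than 20 mm (distance of any of core_a, core_b, loupe, depth_block, spray, hammer, mug, scriber from where it was at the start of the episode above 0.02 m).
It also fails if it takes over 67 s, if anything falls off the work surface, if the arm or the gripper's body presses on something with over 40 N, if the wrist force passes 120 N, or if a joint passes its speed limit or range.

## Working session

There is one attempt and no reset: what is moved stays moved. The work goes in short steps, each a Python script; the robot and the scene stay as the last script left them, time stands still between calls to the robot, and variables do not carry over. Pictures are saved under pics/ and viewed, at most 10 in all, crops included, and the job is handed in when it is done.

```bash
mkdir -p pics; ls; cat > h.py <<'E'
import numpy as np, cv2
from bench import ctrl
def world(name,depth,st=None):
    c=ctrl.get_calibration(name);K=np.array(c["mtx"])
    v,u=np.indices(depth.shape).astype(float)
    d=np.array(c.get("dist",np.zeros(5)),float).ravel()
    p=cv2.undistortPoints(np.stack([u.ravel(),v.ravel()],1)[:,None],K,d)[:,0]
    z=depth.ravel()
    P=np.stack([p[:,0]*z,-p[:,1]*z,-z,np.ones_like(z)])
    if name=="wrist":
        T=np.eye(4);T[:3,:3]=st["tcp_rot"];T[:3,3]=st["ee_pos"];T=T@np.array(c["hand_eye"])
    else: T=np.linalg.inv(np.array(c["extrinsics"]))
    W=(T@P)[:3].T.reshape(depth.shape+(3,)); W[depth==0]=np.nan
    return W
def snap(name,tag):
    st=ctrl.get_state(); im,d=ctrl.snapshot(name)
    cv2.imwrite(f"pics/{tag}.png",im[:,:,::-1]); W=world(name,d,st); np.savez(f"{tag}.npz",im=im,W=W)
    return im,W
E
python3 - <<'E'
from h import *
print({k:v for k,v in ctrl.get_calibration("top").items()}, ctrl.get_calibration("wrist").keys())
im,W=snap("top","top0");im2,W2=snap("side","side0")
cv2.imwrite("pics/top0b.png",cv2.resize(im[:,:,::-1],(800,600),interpolation=cv2.INTER_CUBIC))
cv2.imwrite("pics/side0b.png",cv2.resize(im2[:,:,::-1],(800,600),interpolation=cv2.INTER_CUBIC))
E
```

```text
pics
{'mtx': array([[436.56358545,   0.        , 259.47306131],
       [  0.        , 436.56358545, 183.21599795],
       [  0.        ,   0.        ,   1.        ]]), 'extrinsics': array([[ 0.00434692, -0.99988666,  0.01441432, -0.09057916],
       [ 0.99501495,  0.00576098,  0.09955937, -0.53306976],
       [-0.09963112,  0.01390969,  0.99492721, -1.30629806],
       [ 0.        ,  0.        ,  0.        ,  1.        ]])} dict_keys(['mtx', 'hand_eye'])
```

View pics/top0b.png

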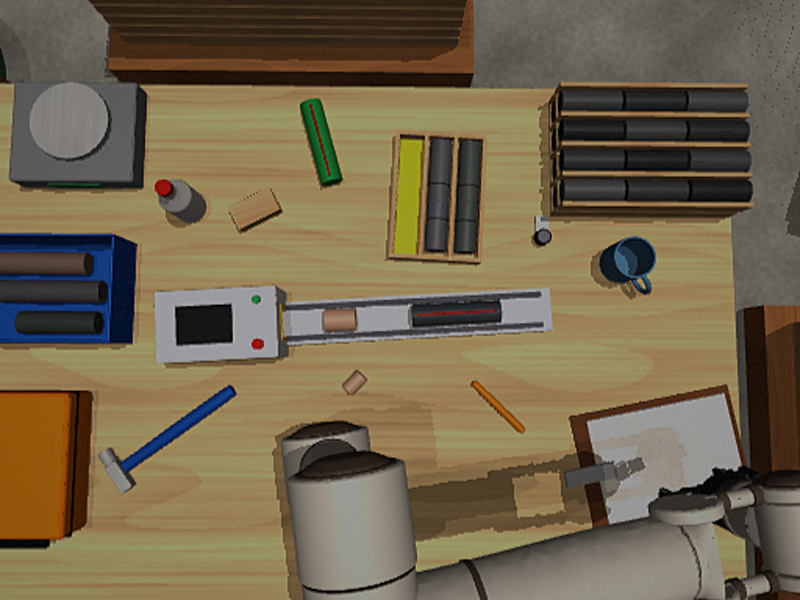

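View pics/side0b.png

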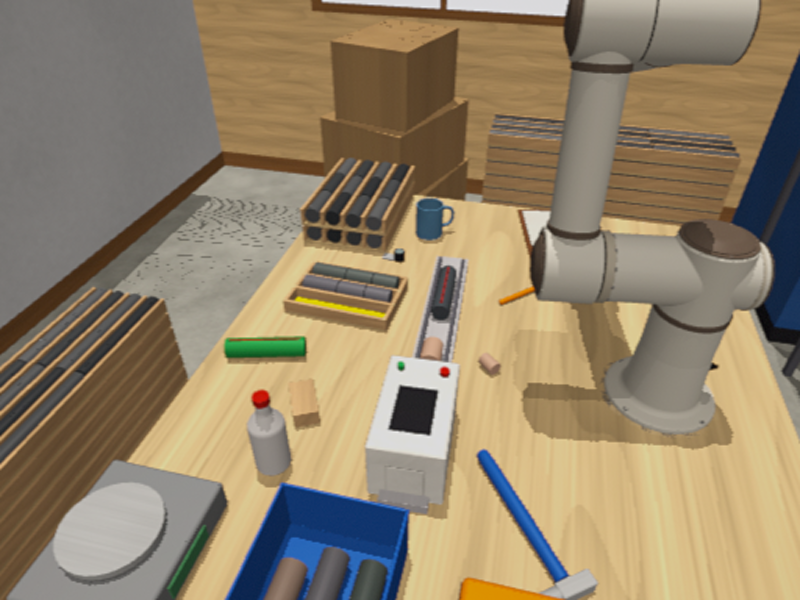

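In the 800x600 top view, the candidates for the offcut are the pale pieces at (340,320) and (354,382). The first lies on the bed and is larger, so it fits; the second is small and on the table. The core is the dark one with a red line at (456,313), and the green one at (321,141) is the decoy. The card is in the tray row at (409,196), and the hood is at (220,323). Next I'll measure these and confirm in one crop.

```bash
python3 - <<'E'
from h import *
f=np.load("top0.npz");im=f["im"];W=f["W"];s=512/800
cv2.imwrite("pics/crop.png",cv2.resize(im[120:270,180:360,::-1],(720,600),interpolation=cv2.INTER_CUBIC))
hsv=cv2.cvtColor(im,cv2.COLOR_RGB2HSV)
def roi(x0,y0,x1,y1):
    m=np.zeros(im.shape[:2],bool);m[int(y0*s):int(y1*s),int(x0*s):int(x1*s)]=1;return m
def rep(n,m):
    P=W[m];P=P[~np.isnan(P[:,0])]
    (c,sz,a)=cv2.minAreaRect((P[:,:2]*1000).astype(np.float32))
    print(n,len(P),"c",np.round(c,1),"sz",np.round(sz,1),"a",round(a,2),"z",np.round(np.percentile(P[:,2],[2,50,98])*1000,1),"mean",np.round(P.mean(0)*1000,1));return P
z=W[:,:,2]
rep("offcut",roi(310,295,370,345)&(z>.045))
rep("small",roi(335,365,375,400)&(z>.012))
P=rep("sample",roi(400,290,515,340)&(z>.045))
d=np.linalg.svd(P[:,:2]-P[:,:2].mean(0))[2][0];print("dir",d)
rep("hood",roi(150,280,290,365)&(z>.11))
m=roi(280,280,560,350)&(z>.012)&(z<.042);Q=rep("bed",m)
h,sa,v=cv2.split(hsv)
m=roi(390,130,430,262)&(h>22)&(h<35)&(sa>180)&(z<.02)
rep("card",m)
rep("tray",roi(380,125,492,270)&(z>.02))
rep("table",roi(200,370,330,410))
E
```

```text
offcut 293 c [467.   38.1] sz [43.2 60.6] a 4.45 z [46.9 59.  65.8] mean [466.6  37.7  58.3]
small 137 c [346.1  10.7] sz [27.8 40.5] a 45.21 z [15.9 25.7 32.2] mean [346.4  10.4  25. ]
sample 801 c [ 480.3 -184.9] sz [ 43.1 169.4] a 3.2 z [46.6 58.7 66.2] mean [ 479.8 -183.9   58. ]
dir [-0.06099508  0.99813807]
hood 3631 c [454.3 255.1] sz [130. 221.] a 3.47 z [119.  125.3 132.4] mean [453.6 253.6 125.4]
bed 3580 c [ 474.8 -111.7] sz [111.6 527.6] a 1.68 z [13.7 20.4 35.4] mean [ 475.  -103.5   22.6]
card 1041 c [721.6 -92.6] sz [ 45.7 235.2] a 86.88 z [ 2.1  7.6 13.8] mean [719.4 -92.5   7.7]
tray 3269 c [ 714.5 -151. ] sz [182.4 257.8] a 86.91 z [24.2 38.7 51.9] mean [ 712.1 -168.7   38.9]
table 2147 c [333.6 189.2] sz [ 76.5 254.3] a 0.2 z [-6.9 -1.1 24. ] mean [333.9 187.6   0.5]
```

View pics/crop.png

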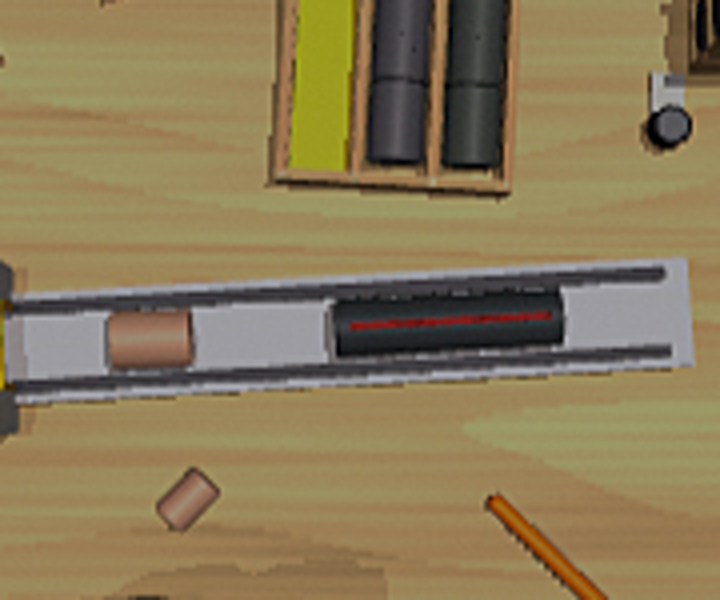

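The crop shows the larger pale piece on the bed at (150,340), with the smaller one at (188,500) on the table. The core with the red line is at (447,325). I measured sizes of 60.6x43 mm against about 40x28, and 169 mm for the core, which fit the descriptions. I'll grip the offcut by its ends, since the fingers then fit between the guides and along the row.

```bash
cat >> h.py <<'E'
def rot(v):   # tool down, y axis along v (2D)
    y=np.array([v[0],v[1],0.]);y/=np.linalg.norm(y);z=np.array([0,0,-1.]);return np.stack([np.cross(y,z),y,z],1)
def best(p,v):
    q0=np.array(ctrl.get_state()["qpos"]);o=[]
    for s in (1,-1):
        q=ctrl.ik(p,rot(s*np.array(v)))
        if q is not None:o.append((abs(q[5])+.2*np.abs(q-q0).sum(),s,q))
    o.sort(key=lambda a:a[0]);return rot(o[0][1]*np.array(v)),o[0][2]
E
python3 - <<'E'
from h import *
print(ctrl.get_calibration("wrist")["hand_eye"].round(3))
u=np.array([-.0593,.9982]);p=[.467,.038,.20]
R,q=best(p,u);print(R.round(2),np.round(q,2))
ctrl.move_pose(p,R);im,W=snap("wrist","w0")
st=ctrl.get_state();print(st["t"],st["ee_pos"],st["ft_force"],st["width"])
z=W[:,:,2];near=np.hypot(W[:,:,0]-.467,W[:,:,1]-.038)<.06
P=W[near&(z>.045)&(z<.075)];print(len(P),cv2.minAreaRect((P[:,:2]*1000).astype(np.float32)),np.percentile(P[:,2],98))
E
```

```text
[[ 0.001  0.964  0.268  0.068]
 [ 1.    -0.001  0.     0.001]
 [ 0.     0.268 -0.964 -0.118]
 [ 0.     0.     0.     1.   ]]
[[ 1.    0.06  0.  ]
 [ 0.06 -1.    0.  ]
 [ 0.    0.   -1.  ]] [-0.18 -0.07  1.95 -0.    1.26  1.33]
2.4333 [0.46726023 0.03735845 0.20014253] [0.59976209 0.01349893 0.37615821] 1.0026734581491124
3353 ((468.6416320800781, 36.95875549316406), (41.14476776123047, 59.96122360229492), 3.4920005798339844) 0.06449725284568872
```

View pics/w0.png

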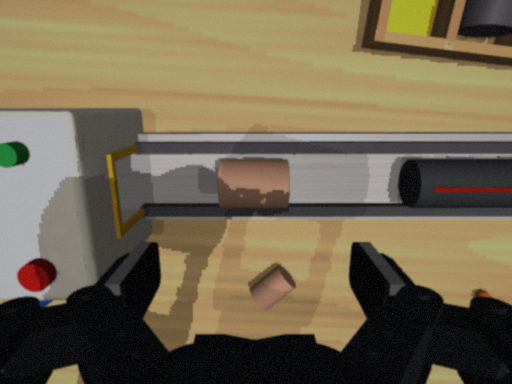

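The wrist view shows the offcut at (253,183) between the guides, with free space at both ends. The two cameras agree within 2 mm, so I'll grasp and lift.

```bash
python3 - <<'E'
from h import *
u=np.array([-.0593,.9982])
ctrl.movel([.468,.0373,.048],max_speed=.1,ori=ctrl.get_state()["tcp_rot"])
f0=ctrl.get_state()["ft_force"]
ctrl.set_gripper(0.0,grip_force=40)
st=ctrl.get_state();print(st["t"],f0,st["ft_force"],st["width"],st["grasp_force"],st["ee_pos"])
ctrl.movel([.468,.0373,.16],max_speed=.1)
st=ctrl.get_state();print(st["t"],st["ft_force"],st["width"],st["grasp_force"])
im,W=snap("wrist","w1"); im,W=snap("side","s1")
v=[-.9985,.0544]
for pz in (.16,.037): 
    R,q=best([.682,-.0904,pz],v);print(R[:,1],np.round(q,2))
w=cv2.imread("pics/w1.png");s=cv2.imread("pics/s1.png")[130:322,200:456]
cv2.imwrite("pics/j1.png",np.hstack([cv2.resize(w,(400,300)),cv2.resize(s,(400,300))]))
E
```

```text
4.4583 [-0.03602494  0.22633817  0.4254762 ] [-0.05270099  0.93662952  5.34910402] 0.700313726311591 42.97861576080322 [0.46844743 0.03725069 0.04854104]
5.725 [-0.76137945 -0.15922471 -2.5216302 ] 0.6979295099149431 43.55408549308777
[ 0.99851917 -0.05440104  0.        ] [-0.31  0.52  1.33 -0.    1.29 -0.25]
[ 0.99851917 -0.05440104  0.        ] [-0.31  0.67  1.38 -0.    1.09 -0.25]
```

View pics/j1.png

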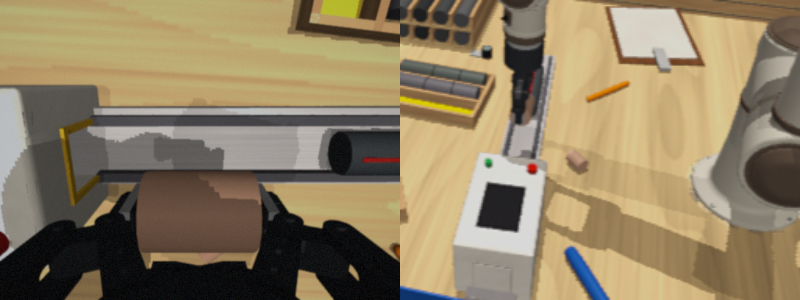

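The offcut is held between the pads (left half, (200,210)), with a measured width of 59 mm. Now I'll hover over the row and check the card line with the wrist camera before lowering.

```bash
python3 - <<'E'
from h import *
v=[.9985,-.0544];p=[.682,-.0904,.16]
ctrl.move_pose(p,rot(v));im,W=snap("wrist","w2")
st=ctrl.get_state();print(st["t"],st["ee_pos"],st["grasp_force"],st["ft_force"])
h,s,vv=cv2.split(cv2.cvtColor(im,cv2.COLOR_RGB2HSV));z=W[:,:,2]
m=(h>22)&(h<35)&(s>180)&(z<.02);v=np.array([.9985,-.0544]);n=np.array([.0544,.9985])
P=W[m][:,:2];print(len(P));c=np.array([.7216,-.0926])
for a0 in np.arange(-.12,.12,.03):
    t=(P-c)@v;k=(t>a0)&(t<a0+.03)
    if k.sum()>20:print(round(a0,3),k.sum(),np.round(1000*np.percentile((P[k]-c)@n,[1,99]),1))
# partition tops (z~.034) outline
k=(z>.026)&(z<.042)&~m&(np.abs((W[:,:,:2]-c)@n)<.05)
t=(W[k][:,:2]-c)@n; hist,e=np.histogram(t,np.arange(-.05,.05,.004));print(dict(zip((e*1000).round(0),hist)))
E
```

```text
7.2833 [ 0.68167931 -0.08993589  0.15998078] 43.533695340156555 [ 0.04235069  0.54163107 -2.11904384]
12570
-0.12 1617 [-24.   17.7]
-0.09 1614 [-24.1  17.7]
-0.06 1622 [-23.8  17.7]
-0.03 1601 [-24.   17.7]
0.0 1575 [-23.8  16.9]
0.03 1589 [-23.8  17. ]
0.06 1599 [-23.8  17.7]
0.09 1305 [-23.8  17.7]
{np.float64(-50.0): np.int64(228), np.float64(-46.0): np.int64(493), np.float64(-42.0): np.int64(1258), np.float64(-38.0): np.int64(426), np.float64(-34.0): np.int64(842), np.float64(-30.0): np.int64(1217), np.float64(-26.0): np.int64(265), np.float64(-22.0): np.int64(346), np.float64(-18.0): np.int64(215), np.float64(-14.0): np.int64(228), np.float64(-10.0): np.int64(214), np.float64(-6.0): np.int64(222), np.float64(-2.0): np.int64(226), np.float64(2.0): np.int64(240), np.float64(6.0): np.int64(235), np.float64(10.0): np.int64(237), np.float64(14.0): np.int64(239), np.float64(18.0): np.int64(249), np.float64(22.0): np.int64(1420), np.float64(26.0): np.int64(1820), np.float64(30.0): np.int64(993), np.float64(34.0): np.int64(98), np.float64(38.0): np.int64(101), np.float64(42.0): np.int64(97)}
```

View pics/w2.png

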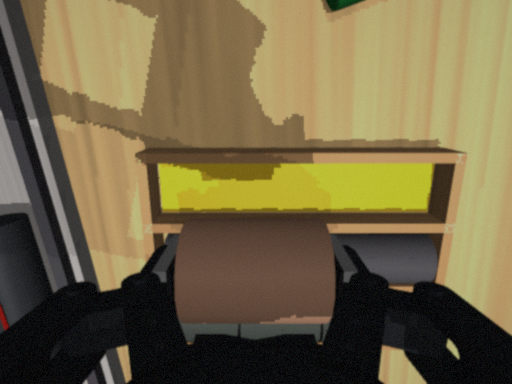

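The wrist view shows the card row at (295,187), with the near partition edge at y≈228. The card line sits about 1 mm towards -y of my estimate, so I'll correct by that and lower with force checks.

```bash
python3 - <<'E'
from h import *
R=rot([.9985,-.0544]);x,y=.682,-.0914
f0=np.array(ctrl.get_state()["ft_force"])
ctrl.movel([x,y,.070],max_speed=.1,ori=R)
z=.070
while z>.0368:
    z-=.002 if z>.043 else .001
    ctrl.movel([x,y,z],max_speed=.03)
    st=ctrl.get_state();d=np.array(st["ft_force"])-f0
    if abs(d[2])>4 or np.hypot(d[0],d[1])>6: break
print(st["t"],z,st["ee_pos"],d.round(2))
if z<.041:
    ctrl.set_gripper(.85);ctrl.sleep(.2);print(ctrl.get_state()["width"])
    ctrl.set_gripper(1.0)
    ctrl.movel([x,y,.18],max_speed=.12)
    im,W=snap("wrist","w3");im2,W2=snap("top","t3");st=ctrl.get_state();print(st["t"],st["ft_force"])
    for n,A in(("wrist",W),("top",W2)):
        zz=A[:,:,2];m=(zz>.040)&(np.abs(A[:,:,0]-x)<.06)&(np.abs(A[:,:,1]-y)<.028)
        P=A[m];print(n,len(P),cv2.minAreaRect((P[:,:2]*1000).astype(np.float32)),np.percentile(P[:,2],97))
    w=cv2.imread("pics/w3.png");cv2.imwrite("pics/j3.png",np.hstack([cv2.resize(w,(400,300)),cv2.resize(cv2.imread("pics/t3.png"),(400,300))]))
E
```

```text
13.0833 0.03699999999999998 [ 0.6822028  -0.09144027  0.03758898] [-1.42 -0.19  4.74]
0.8487769124376041
15.3 [0.95808199 0.47713789 0.08233866]
wrist 35316 ((681.83056640625, -92.74806213378906), (42.58439254760742, 121.18567657470703), 87.04826354980469) 0.2485619894016414
top 1598 ((674.4937133789062, -91.32469940185547), (55.83705139160156, 104.9403076171875), 89.99774169921875) 0.4992470469176981
```

View pics/j3.png

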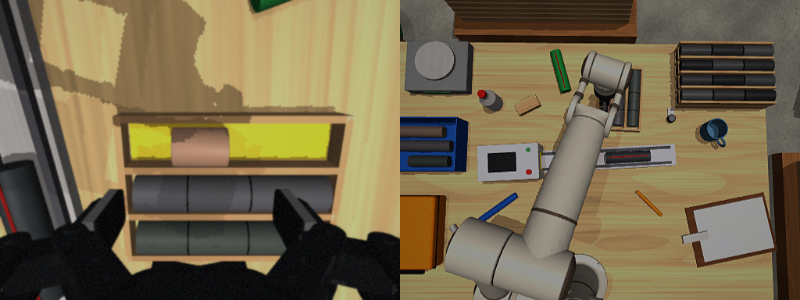

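The left half shows the offcut at (200,148), lying lengthwise on the card and released. Next I'll go behind the long core and push with the shut fingers, using a force guard.

```bash
python3 - <<'E'
from h import *
u=np.array([-.0593,.9982]);c=np.array([.4803,-.1849]);R=rot([-.9982,-.0593])
pos=lambda s,z=.050:np.r_[c+s*u,z]   # s: along axis from core's first centre
ctrl.set_gripper(0.0,grip_force=40)
q=ctrl.ik(pos(-.125,.18),R);q2=ctrl.ik(pos(.27),R);print(q,q2)
ctrl.move_pose(pos(-.125,.18),R)
ctrl.movel(pos(-.125),max_speed=.1,ori=R)
st=ctrl.get_state();f0=np.array(st["ft_force"]);print(st["t"],st["ee_pos"],f0,st["width"])
s=-.125
while s<-.08:
    s+=.002;ctrl.movel(pos(s),max_speed=.03)
    st=ctrl.get_state();f=(np.array(st["ft_force"])-f0)[:2]@u
    if f<-1.5:break
print("contact",s,f,st["t"],st["ee_pos"])
E
```

```text
[-7.74784222e-01  2.33675891e-01  1.66603956e+00 -4.44089210e-16
  1.24187721e+00  2.30747124e+00] None
19.7083 [ 0.48824497 -0.31012789  0.05083705] [ 0.78029357  0.24979836 -0.45339147] 0.003776078673516685
contact -0.09499999999999997 -1.9941314189769344 23.4583 [ 0.48607176 -0.27996948  0.05015281]
```

```bash
python3 - <<'E'
from h import *
u=np.array([-.0593,.9982]);c=np.array([.4803,-.1849])
for nm,v in(("x-",[-.9982,-.0593]),("yu",u),("y-u",-u)):
  for s in(-.095,.15,.18,.2,.22,.24,.26):
    q=ctrl.ik(np.r_[c+s*u,.05],rot(v));print(nm,s,None if q is None else q.round(2))
E
```

```text
x- -0.095 [-0.74  0.38  1.78 -0.    0.99  2.34]
x- 0.15 [-0.33  0.18  2.03 -0.    0.93  2.75]
x- 0.18 [-0.27  0.17  2.04 -0.    0.93  2.81]
x- 0.2 [-0.23  0.17  2.04 -0.    0.93  2.86]
x- 0.22 [-0.18  0.17  2.04 -0.    0.93  2.9 ]
x- 0.24 [-0.14  0.17  2.04 -0.    0.93  2.94]
x- 0.26 [-0.1   0.17  2.03 -0.    0.93  2.98]
yu -0.095 [-0.74  0.38  1.78 -0.    0.99 -2.37]
yu 0.15 [-0.33  0.18  2.03 -0.    0.93 -1.96]
yu 0.18 [-0.27  0.17  2.04 -0.    0.93 -1.9 ]
yu 0.2 [-0.23  0.17  2.04 -0.    0.93 -1.86]
yu 0.22 [-0.18  0.17  2.04 -0.    0.93 -1.81]
yu 0.24 [-0.14  0.17  2.04 -0.    0.93 -1.77]
yu 0.26 [-0.1   0.17  2.03 -0.    0.93 -1.73]
y-u -0.095 [-0.74  0.38  1.78 -0.    0.99  0.77]
y-u 0.15 [-0.33  0.18  2.03 -0.    0.93  1.18]
y-u 0.18 [-0.27  0.17  2.04 -0.    0.93  1.24]
y-u 0.2 [-0.23  0.17  2.04 -0.    0.93  1.28]
y-u 0.22 [-0.18  0.17  2.04 -0.    0.93  1.33]
y-u 0.24 [-0.14  0.17  2.04 -0.    0.93  1.37]
y-u 0.26 [-0.1   0.17  2.03 -0.    0.93  1.41]
```

```bash
python3 - <<'E'
from h import *
u=np.array([-.0593,.9982]);c=np.array([.4803,-.1849])
pos=lambda s,z=.050:np.r_[c+s*u,z]
f0=np.array([.78,.25,-.45]);s=-.095;log=[]
def F():
    st=ctrl.get_state();d=np.array(st["ft_force"])-f0;return -d[:2]@u,st
for s in np.linspace(-.05,.195,8):
    ctrl.movel(pos(s),max_speed=.05);f,st=F();log.append(round(f,1))
    if f>12:break
print("fast",s,log,st["t"],st["ee_pos"]);log=[]
if f<=12:
    while s<.257 and st["t"]<58:
        s+=.0007 if f<6 else .0003
        ctrl.movel(pos(s),max_speed=.012);f,st=F();log.append(round(f,1))
        if f>10:break
print("end",s,f,st["t"],st["ee_pos"],log)
E
```

```text
fast 0.195 [np.float64(0.3), np.float64(0.0), np.float64(-0.0), np.float64(-0.6), np.float64(0.3), np.float64(0.2), np.float64(-0.4), np.float64(0.5)] 30.4583 [0.46887919 0.01013616 0.05019762]
end 0.22360000000000024 10.378991151095036 40.9583 [0.46718222 0.03735351 0.05008008] [np.float64(-0.6), np.float64(2.3), np.float64(4.6), np.float64(4.8), np.float64(5.1), np.float64(3.8), np.float64(4.2), np.float64(4.6), np.float64(4.3), np.float64(5.6), np.float64(5.0), np.float64(5.1), np.float64(4.9), np.float64(4.7), np.float64(5.0), np.float64(4.9), np.float64(5.3), np.float64(5.6), np.float64(4.8), np.float64(6.2), np.float64(5.7), np.float64(5.3), np.float64(5.0), np.float64(4.9), np.float64(5.4), np.float64(5.5), np.float64(4.6), np.float64(5.3), np.float64(5.3), np.float64(5.6), np.float64(4.9), np.float64(5.6), np.float64(5.3), np.float64(5.5), np.float64(5.8), np.float64(5.0), np.float64(5.0), np.float64(6.0), np.float64(5.6), np.float64(6.6), np.float64(5.9), np.float64(10.4)]
```

The force jumped from 5.5 to 10.4 N in one small step. I'll confirm the stop is firm with one more small step, then back off and look.

```bash
python3 - <<'E'
from h import *
u=np.array([-.0593,.9982]);c=np.array([.4803,-.1849])
pos=lambda s,z=.050:np.r_[c+s*u,z]
f0=np.array([.78,.25,-.45]);s=.2236
F=lambda:-(np.array(ctrl.get_state()["ft_force"])-f0)[:2]@u
for k in range(6):
    f=F()
    print(s,round(f,1))
    if f>18:break
    s+=.0004;ctrl.movel(pos(s),max_speed=.012)
ctrl.movel(pos(s-.04),max_speed=.06)
ctrl.movel(pos(s-.04,.2),max_speed=.15)
im,W=snap("wrist","w4")
ctrl.move_joints(np.array([-1.432,.158,1.597,0,1.386,1.5]))
im2,W2=snap("top","t4");st=ctrl.get_state();print(st["t"])
A=W2;z=A[:,:,2]
def rep(n,cx,cy,hx,hy,lo,hi):
    m=(z>lo)&(z<hi)&(np.abs(A[:,:,0]-cx)<hx)&(np.abs(A[:,:,1]-cy)<hy);P=A[m]
    print(n,len(P),cv2.minAreaRect((P[:,:2]*1000).astype(np.float32)),np.percentile(P[:,2],[50,98]))
rep("core visible",.467,.09,.035,.055,.045,.075)
rep("offcut",.682,-.0915,.06,.024,.036,.07)
cv2.imwrite("pics/t4b.png",cv2.resize(im2[:,:,::-1],(800,600),interpolation=cv2.INTER_CUBIC))
E
```

```text
0.2236 10.4
0.224 11.7
0.22440000000000002 13.5
0.22480000000000003 15.4
0.22520000000000004 17.5
0.22560000000000005 19.5
46.45
core visible 477 ((467.46038818359375, 95.82539367675781), (52.89289093017578, 97.68574523925781), 0.3498384654521942) [0.05899196 0.0660864 ]
offcut 268 ((682.0696411132812, -92.6424789428711), (41.575382232666016, 61.501888275146484), 86.55242156982422) [0.04800876 0.055401  ]
```

View pics/t4b.png

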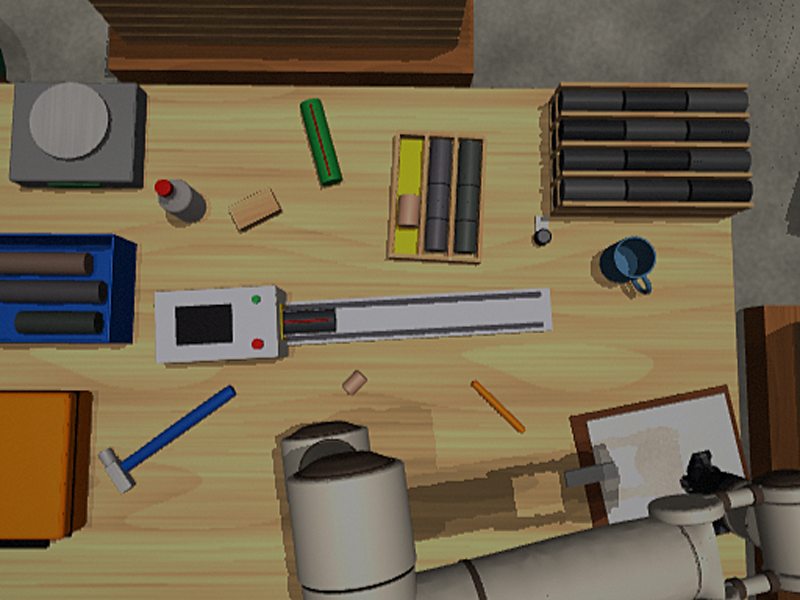

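The core is home: its rear is at (335,320) and its front is about 73 mm into the tunnel, within the 55–105 mm range. Force rose steadily to 19.5 N against the stop. The offcut is on the card at (409,210) and nothing else has moved.

```bash
python3 -c "
from bench import ctrl
print(ctrl.hand_in())"
```

```text
the job is handed in; nothing more can be done
None
```

I handed the job in at about 46 s: the offcut lies released on the yellow card, and the long core is about 73 mm into the tunnel against its firm stop (peak push about 20 N); the judge's result wasn't shown.

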